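Stack a board cooler in its assembly nest

TASK

Build up the cooler in the assembly nest: first set the black finned heat sink down in the pocket between the four yellow corner guides, flat on the plate with its fins up and square to the nest, and let go of it. Then set the black fan, with its orange spacer underneath, flat and square on top of the heat sink. The pale grey fan without a spacer belongs to another job: leave it where it lies.

Things in the scene. Friction and masses are not known exactly. Their poses are not given: they have to be found in the camera images.
- nest: Assembly nest, fixed on the bare white bench top: aluminium plate 96 x 96 x 8 mm with four yellow L-shaped corner guides round a square pocket. Origin: centre of the plate's underside; x, y along its sides, z up. Guides reach 36 mm from the centre along x and y and 41 mm above the bench.
- pocket (a point): Centre of the pocket floor, 8 mm above the bench; axes as the nest's. The pocket is 52 mm wide both ways between the guides' straight faces (up to 32 mm above the bench; above that they flare to 62 mm). Each of its four sides has in its middle a gap 36 mm wide, open down to the plate, through which fingers can pass beside a part.
- heatsink: Black finned heat sink, the body of the cooler: 40 x 40 mm, 22 mm high, about 80 g, lying on the blue mat (5 mm thick) with its fins up. Origin at the centre of its underside, x and y along its sides, z up. Either pair of sides may be gripped; any of its four quarter turns is as good as another.
- fan: Black square fan with its bright orange spacer frame fixed underneath: 40 x 40 mm, 18 mm high in all (the lowest 6 mm is the spacer), about 40 g, lying on the blue mat (5 mm thick) with the spacer down and the grey blades up. Origin at the centre of its underside, x and y along its sides, z up. Solid; any of its four quarter turns is as good as another.
- grey_fan: The other fan, of pale grey-white plastic and with no spacer: 40 x 40 mm, 12 mm high, about 40 g, lying on the blue mat; not to be used. Origin at the centre of its underside, x and y along its sides.

How it is judged:
By the outcome, as a careful person would: the job done as asked, in the order asked, and still so for the second after the job is handed in, with the robot touching nothing.
It also fails if it takes over 51 s, if anything falls off the work surface, if the arm or the gripper's body presses on something with over 40 N, if the wrist force passes 120 N, or if a joint passes its speed limit or range.

ROBOT

A 7-joint arm with a two-finger parallel gripper is mounted at the origin on a cart in front of the work surface, level with it; the furniture and walls round the work are solid. World frame = base frame: x ahead of the robot, y to its left, z up, the work surface at z = 0. Lengths are in m, angles in rad, forces in N, time in s.
With the tool pointing down it reaches from about 0.425 to 0.95 m from the base axis. Payload 4.7 kg.
Tool frame: the origin (TCP) lies at the very end of the fingers, on their centre line; the grasp point (between the pads) lies 19 mm behind it; z points along the fingers, y is the direction in which the jaws open and shut (so a half turn about z gives the same grasp; the last joint's range is limited). The gripper opens to 85 mm and grips with 20 to 120 N. Pads are 22 mm wide; open, the fingers measure 114 mm over their backs; the gripper's body (76 mm by 85 mm) begins 54 mm behind the grasp point. The pads swing forward as they close: fully open they stand 13 mm farther back than shut.
Start: joints at [1.185, 0.469, -0.049, 1.532, 0.024, 1.141, -0.082], TCP at [0.236, -0.632, 0.231] pointing down, gripper open.
Joint ranges: [-2.59, 2.59], [-0.33, 1.99], [-1.39, 1.29], [0.1, 2.45], [-1.04, 4.18], [0.21, 1.99], [-2.66, 2.66]. Speed limits (rad/s): [2.57, 2.57, 3.14, 3.14, 3.14, 3.14, 3.14].

INTERFACE

Orientations are given as a rotation vector (axis times angle).
In Python, from bench import r gives the robot as it stands.
- The arm moves only by the tool play_rows, never from a script. Its argument "motion" is a list of rows, each a list of 5 numbers: the shift along the tool's x, y, z in m, then the turn about the tool's z in degrees, then the opening in per cent of the stroke, from 0 (shut) to 100 (fully open). A call has 1 to 12 rows; each row shifts and turns the pose as measured when the row begins, along the tool's axes as they then stand; what a row does not reach is not made up. A row lasts 1/8 s, in which the tool goes at most 62.5 mm and 10.7 degrees, less where a joint would pass 70% of its speed; a pose out of reach is approached as far as the arm can. A call is refused whole if a number of a shift passes 0.0625 or a number of a turn 10.7, either way. A call with a gripper value outside its range is refused whole. The fingers move at their own pace and stop on an object; "grip_force" is the grip in N (left out, the last holds). Time passes only in rows, so rows that do not move let the fingers close. It gives the time, the measured TCP pose, the force and the opening at its end, in the units of the state.
- r.sense(): the state, without advancing time (a new reading comes with each control period).
- r.read_camera(name): name is "scene" or "top"; returns the picture (480x640x3 uint8, red, green, blue); there is no depth.
- r.camera_model(name): a dict with "K" (3x3 intrinsics, pixels), "k1" (the pictures are not rectified: a ray, as slopes to the right and down, at radius r is drawn at 1 + k1 r^2 times it, then the intrinsics apply), "extrinsics" (4x4, takes a point from camera to world coordinates). Camera axes: x right, y down, z forward; pixel columns grow to the right and rows downward; lengths in m; the calibration is good to about 2 mm. A picture is of the moment at which its call begins. camera_model takes no time and is no camera call.
- r.sign_off(): hands the job in, once; it reports no verdict.
The state is a dict: "time": time; "q": joint angles; "dq": joint speeds; "tau": joint torques, N m; "ee_pos": TCP position; "orientation": TCP orientation; "force": force on the tool from outside, world axes, zero at the start; "wrist_torque": the same for the moment, N m; "gripper_width": finger opening in m.
Only numpy, scipy, OpenCV 4.12 (cv2) and the standard library are available. Lean on these libraries where they do the work, as an engineer would, in place of code of your own. Each camera call takes 0.05 s, during which the arm holds its last target.

## Working session

There is one attempt and no reset: what is moved stays moved. The work goes in short steps, Python scripts to look and compute and a tool call to move; the robot and the scene stay as the last step left them, time stands still between calls to the robot, and variables do not carry over. Pictures are saved under pics/ and viewed, and the job is handed in when it is done.

Besides the shell and the picture viewer there is one more tool, called after ">>>" by a JSON object that holds its "api" and its "payload". play_rows: Moves the arm, as the interface text tells. Its arguments: {"type":"object","properties":{"motion":{"type":"array"},"grip_force":{"type":"number"}},"required":["motion"]}

```bash
mkdir -p pics; ls; python3 - <<'E'
from bench import r
import cv2
s=r.sense();print({k:s[k] for k in('time','ee_pos','orientation','force','gripper_width')})
for n in('top','scene'):
    cv2.imwrite(f'pics/{n}0.png',r.read_camera(n)[:,:,::-1]);m=r.camera_model(n);print(n,m)
E
```

```text
pics
{'time': 0.0, 'ee_pos': array([ 0.23556136, -0.6319219 ,  0.23024545]), 'orientation': array([-3.08980299e+00, -5.57199128e-01,  6.67643006e-04]), 'force': array([ 0.02305225,  0.25219208, -0.43855283]), 'gripper_width': 0.08563618440099226}
top {'K': array([[560.24924084,   0.        , 321.18361576],
       [  0.        , 560.24924084, 243.80946794],
       [  0.        ,   0.        ,   1.        ]]), 'k1': -0.11589858155147947, 'extrinsics': array([[ 0.00173288, -0.99443126,  0.10537302,  0.40565193],
       [-0.99994372, -0.00282602, -0.01022558, -0.21483002],
       [ 0.01046642, -0.10534937, -0.99438019,  0.91131754],
       [ 0.        ,  0.        ,  0.        ,  1.        ]])}
scene {'K': array([[594.25831593,   0.        , 318.50452283],
       [  0.        , 594.25831593, 239.22283428],
       [  0.        ,   0.        ,   1.        ]]), 'k1': -0.09428206413777758, 'extrinsics': array([[-0.83486817, -0.27779755,  0.47520908,  0.09414151],
       [-0.55029817,  0.40094744, -0.73240227,  0.39762216],
       [ 0.01292569, -0.87296602, -0.48760973,  0.46191192],
       [ 0.        ,  0.        ,  0.        ,  1.        ]])}
```

View pics/top0.png

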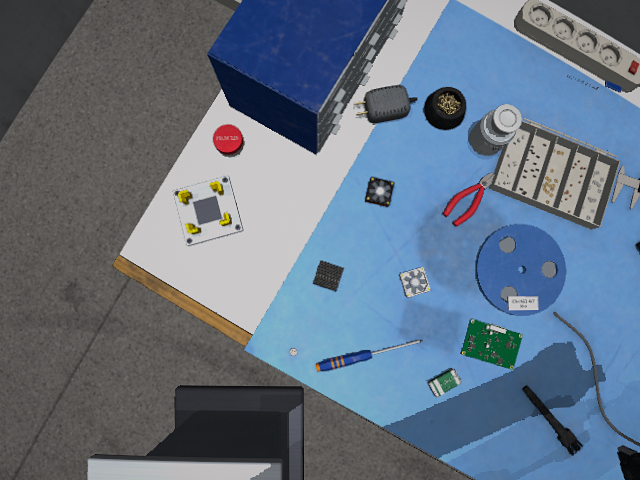

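View pics/scene0.png

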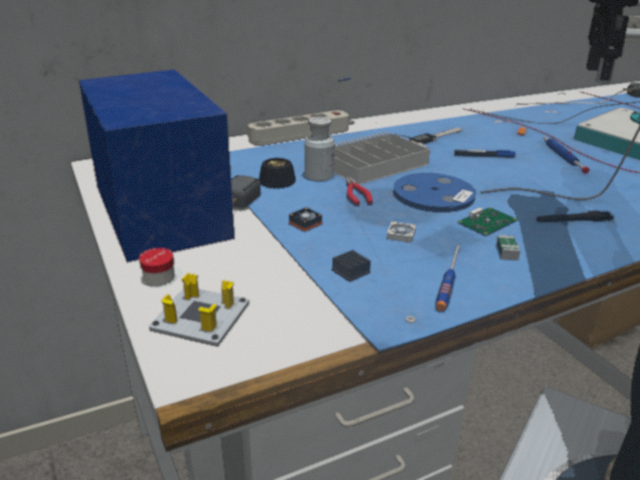

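The top view shows the heat sink at about (328,275), the black fan at (380,191), the grey fan at (414,281) and the nest at (208,210). Next I'll zoom in to measure each one.

```bash
cat > h.py <<'E'
import numpy as np, cv2
from bench import r
def ray(n,uv):
    m=r.camera_model(n); uv=np.array(uv,float).reshape(-1,1,2)
    p=cv2.undistortPoints(uv,m['K'],np.array([m['k1'],0,0,0,0.])).reshape(-1,2)
    T=m['extrinsics']; d=np.c_[p,np.ones(len(p))]@T[:3,:3].T
    return T[:3,3],d
def plane(n,uv,z):
    o,d=ray(n,uv); return o+d*((z-o[2])/d[:,2])[:,None]
def proj(n,P):
    m=r.camera_model(n);W=np.linalg.inv(m['extrinsics'])
    return cv2.projectPoints(np.array(P,float).reshape(-1,1,3),cv2.Rodrigues(W[:3,:3])[0],W[:3,3],m['K'],np.array([m['k1'],0,0,0,0.]))[0].reshape(-1,2)
def box(x,y,a,z,w=.04):
    a=np.radians(a);c,s=np.cos(a),np.sin(a);h=w/2
    return [[x+c*i*h-s*j*h,y+s*i*h+c*j*h,z] for i,j in((1,1),(-1,1),(-1,-1),(1,-1))]
E
python3 - <<'E'
import cv2,numpy as np
t=cv2.imread('pics/top0.png')
def c(u,v,h):return cv2.resize(t[v-h:v+h,u-h:u+h],(400,400),interpolation=cv2.INTER_CUBIC)
cv2.imwrite('pics/z0.png',np.hstack([c(328,275,25),c(380,191,25)]))
cv2.imwrite('pics/z1.png',c(208,210,40))
E
```

```text
(no output)
```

View pics/z0.png

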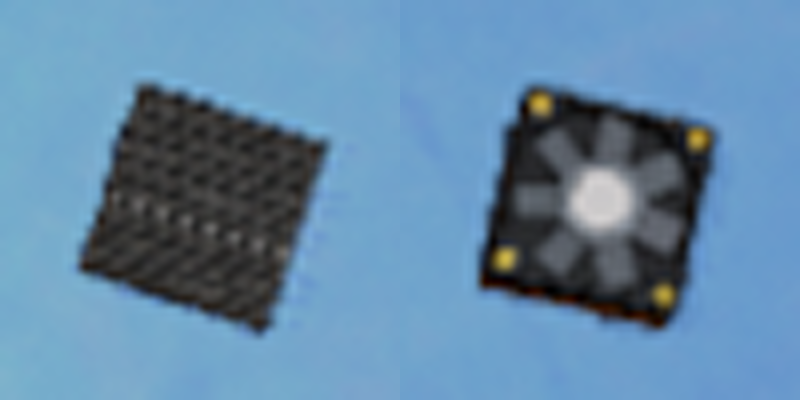

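View pics/z1.png

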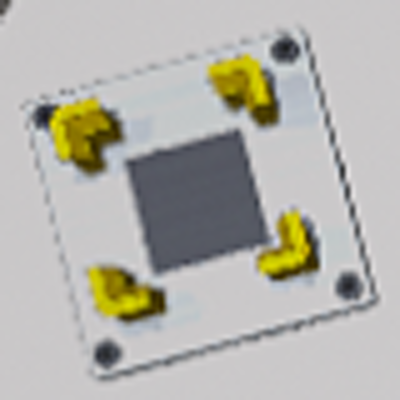

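```bash
cat > meas.py <<'E'
from h import *
from scipy.optimize import minimize
def hullmask(n,x,y,a,z0,z1,shape,off,S=8):
    p=proj(n,box(x,y,a,z0)+box(x,y,a,z1)); hl=cv2.convexHull(((p-off+.5)*S).astype(np.float32))
    m=np.zeros((shape[0]*S,shape[1]*S),np.uint8);cv2.fillConvexPoly(m,np.round(hl).astype(int),255)
    return cv2.resize(m,(shape[1],shape[0]),interpolation=cv2.INTER_AREA)/255.
def alpha(img,ctr,h=30,orange=True):
    u,v=map(int,ctr);c=img[v-h:v+h,u-h:u+h].astype(float)
    bg=np.median(c.reshape(-1,3),0)
    d=bg[0]-c[...,0] if 1 else 0     # blue channel (BGR) drop
    a=np.clip((d/ (bg[0]-50)),0,1)
    m=(a>.5).astype(np.uint8);m=cv2.morphologyEx(m,cv2.MORPH_CLOSE,np.ones((3,3)))
    k,l,st,ce=cv2.connectedComponentsWithStats(m);
    i=l[h-8:h+8,h-8:h+8];i=np.bincount(i[i>0]).argmax();mm=(l==i).astype(np.uint8)
    cs,_=cv2.findContours(mm,cv2.RETR_EXTERNAL,cv2.CHAIN_APPROX_NONE);f=mm*0;cv2.drawContours(f,cs,-1,1,-1)
    er=cv2.erode(f,np.ones((3,3)));di=cv2.dilate(f,np.ones((3,3)))
    return np.where(er,1,np.where(di,a,0)),np.array([u-h,v-h]),er
def fit(views,guess,z0,z1):
    def cost(p):
        return sum(((hullmask(n,p[0],p[1],p[2],z0,z1,a.shape,o)-a)**2).sum() for n,a,o in views)
    b=None
    for a0 in (guess[2]-6,guess[2],guess[2]+6):
        q=minimize(cost,[guess[0],guess[1],a0],method='Nelder-Mead',options=dict(initial_simplex=np.array([[guess[0],guess[1],a0],[guess[0]+.006,guess[1],a0],[guess[0],guess[1]+.006,a0],[guess[0],guess[1],a0+5]]),xatol=1e-5,fatol=1e-3))
        if b is None or q.fun<b.fun:b=q
    return b.x,b.fun
E
python3 - <<'E'
from meas import *
im={n:cv2.imread(f'pics/{n}0.png') for n in('top','scene')}
for name,ct,cs,z1 in(('hs',(328,275),(351,265),.027),('fan',(380,191),(305,218),.023)):
    g=plane('top',[ct],z1)[0]
    V=[]
    for n,c in(('top',ct),('scene',cs)):
        a,o,er=alpha(im[n],c);V.append((n,a,o));print(n,a.sum())
        cv2.imwrite(f'pics/a_{name}_{n}.png',cv2.resize((a*255).astype(np.uint8),(300,300),interpolation=0))
    for vs in(V[:1],V[1:],V):
        print(name,*fit(vs,(g[0],g[1],-15),.005,z1))
o=np.array([168,170])
c=lambda L:np.array(L)/5-.5+.5*0+o
def sq(L,z):
    P=plane('top',c(L),z)[:,:2];print(P.mean(0),np.linalg.norm(P-np.roll(P,1,0),axis=1),[np.degrees(np.arctan2(*(P[(i+1)%4]-P[i])[::-1]))%90 for i in range(4)])
sq([(28,105),(302,25),(375,300),(100,378)],.008)
sq([(45,115),(285,48),(348,287),(106,352)],.008)
sq([(127,160),(240,128),(270,243),(155,272)],.008)
E
```

```text
top 622.0454545454545
scene 835.5704225352113
hs [  0.44961765  -0.23455832 -18.68785353] 12.42359355474486
hs [  0.44899712  -0.2348327  -18.70496438] 40.483117114783724
hs [  0.44924776  -0.23459113 -18.22081664] 56.79747660659307
top 668.5584415584416
scene 563.7112676056338
fan [  0.58689414  -0.31821237 -13.55819554] 5.736321977178491
fan [  0.58672163  -0.31962301 -12.16215692] 18.150471094350433
fan [  0.58673903  -0.31818447 -13.4130925 ] 29.890786954086085
[ 0.55699443 -0.03811023] [0.09429082 0.09423133 0.09500185 0.09317414] [np.float64(16.497897848444325), np.float64(15.816092132666967), np.float64(16.064779853458532), np.float64(16.454986988227773)]
[ 0.55741068 -0.03641164] [0.08174123 0.08221525 0.08252223 0.0817715 ] [np.float64(15.799661298798696), np.float64(15.776726138804577), np.float64(15.251686357226447), np.float64(16.090170228874936)]
[ 0.55713841 -0.03719895] [0.03853173 0.0386156  0.03966408 0.03881062] [np.float64(16.02550023552965), np.float64(15.795822610054756), np.float64(14.351876907810947), np.float64(15.523691570480576)]
```

```bash
cat > plan.py <<'E'
from h import *
import sys,json
from scipy.spatial.transform import Rotation as R
def st():
    s=r.sense();M=R.from_rotvec(s['orientation']).as_matrix()
    return s,np.array(s['ee_pos']),np.degrees(np.arctan2(M[1,0],M[0,0])),M
def plan(tx,ty,tz,psi,N,g):
    s,p,ps,M=st();d=np.array([tx,ty,tz])-p
    dp=(psi-ps+180)%360-180
    print('t',round(s['time'],2),'p',p.round(4),'psi',round(ps,2),'tilt',np.degrees(np.arccos(-M[2,2])).round(2),'F',np.round(s['force'],1),'w',round(s['gripper_width'],4),'d',d.round(4),'dpsi',round(dp,1))
    rows=[]
    for i in range(N):
        a=np.radians(ps+dp*i/N);q=d/N
        rows.append([round(q[0]*np.cos(a)+q[1]*np.sin(a),4),round(q[0]*np.sin(a)-q[1]*np.cos(a),4),round(-q[2],4),round(-dp/N,1),g])
    print(json.dumps(rows))
if __name__=='__main__':
    a=[float(v) for v in sys.argv[1:]];plan(*a[:4],int(a[4]),int(a[5]))
E
python3 - <<'E'
from h import *
print(plane('top',[(318,152),(414,281),(228,139),(388,103)],.0).round(3))
print('scene cab base',plane('scene',[(128,252),(232,237)],0.).round(3))
t=cv2.imread('pics/top0.png');s=cv2.imread('pics/scene0.png')
O=[]
for n,im,c,h in(('top',t,(208,210),40),('scene',s,(200,312),60)):
    k=400//(2*h) ; u,v=c;cr=cv2.resize(im[v-h:v+h,u-h:u+h],(400,400),interpolation=cv2.INTER_CUBIC)
    for z,w,col in((.008,.096,(0,0,255)),(.008,.052,(255,0,0)),(.041,.072,(0,255,0))):
        p=(proj(n,box(.5572,-.037,15.7,z,w))-[u-h,v-h]+.5)*400/(2*h)
        cv2.polylines(cr,[p.astype(int)],True,col,1)
    O.append(cr)
cv2.imwrite('pics/ov.png',np.hstack(O))
E
python3 plan.py .449 -.2346 .12 71.6 11 100
```

```text
[[ 0.656 -0.219  0.   ]
 [ 0.442 -0.376  0.   ]
 [ 0.679 -0.067  0.   ]
 [ 0.743 -0.337  0.   ]]
scene cab base [[ 0.763 -0.096  0.   ]
 [ 0.662 -0.223  0.   ]]
t 0.1 p [ 0.2356 -0.632   0.2304] psi 20.45 tilt 0.1 F [-0.   0.4 -0.1] w 0.0854 d [ 0.2134  0.3974 -0.1104] dpsi 51.2
[[0.0308, -0.0271, 0.01, -4.7, 100], [0.0329, -0.0245, 0.01, -4.7, 100], [0.0348, -0.0217, 0.01, -4.7, 100], [0.0364, -0.0189, 0.01, -4.7, 100], [0.0378, -0.0158, 0.01, -4.7, 100], [0.039, -0.0127, 0.01, -4.7, 100], [0.0399, -0.0095, 0.01, -4.7, 100], [0.0405, -0.0062, 0.01, -4.7, 100], [0.0409, -0.0029, 0.01, -4.7, 100], [0.041, 0.0004, 0.01, -4.7, 100], [0.0408, 0.0037, 0.01, -4.7, 100]]
```

View pics/ov.png

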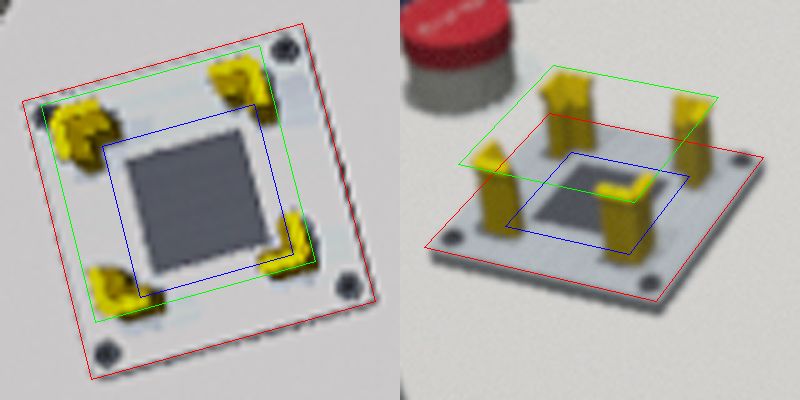

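The overlay agrees with the nest to within about 1 mm. I'll move to hover over the heat sink.

>>> {"api": "play_rows", "payload": {"motion": [[0.031, -0.027, 0.01, -4.7, 100], [0.033, -0.0245, 0.01, -4.7, 100], [0.035, -0.0215, 0.01, -4.7, 100], [0.0365, -0.019, 0.01, -4.7, 100], [0.038, -0.016, 0.01, -4.7, 100], [0.039, -0.0125, 0.01, -4.7, 100], [0.04, -0.0095, 0.01, -4.7, 100], [0.0405, -0.006, 0.01, -4.7, 100], [0.041, -0.003, 0.01, -4.7, 100], [0.041, 0.0005, 0.01, -4.7, 100], [0.041, 0.0035, 0.01, -4.7, 100]]}}

```text
time: 1.48
ee_pos: [0.4454, -0.2206, 0.1139]
orientation: [-2.515, -1.874, 0.003]
force: [-0.1, 0.5, -0.2]
gripper_width: 0.0855
```

```bash
python3 plan.py .4494 -.2346 .08 71.6 5 100
```

```text
t 1.48 p [ 0.4454 -0.2206  0.1139] psi 73.39 tilt 0.34 F [-0.1  0.5 -0.2] w 0.0855 d [ 0.004  -0.014  -0.0339] dpsi -1.8
[[-0.0025, 0.0016, 0.0068, 0.4, 100], [-0.0025, 0.0016, 0.0068, 0.4, 100], [-0.0024, 0.0016, 0.0068, 0.4, 100], [-0.0024, 0.0016, 0.0068, 0.4, 100], [-0.0024, 0.0016, 0.0068, 0.4, 100]]
```

>>> {"api": "play_rows", "payload": {"motion": [[-0.0025, 0.0015, 0.007, 0.4, 100], [-0.0025, 0.0015, 0.007, 0.4, 100], [-0.0025, 0.0015, 0.007, 0.4, 100], [-0.0025, 0.0015, 0.007, 0.4, 100], [-0.0025, 0.0015, 0.006, 0.4, 100], [0, 0, 0, 0, 100]]}}

```text
time: 2.22
ee_pos: [0.4478, -0.2357, 0.0767]
orientation: [-2.548, -1.825, 0.006]
force: [0.0, -0.0, -0.8]
gripper_width: 0.0855
```

```bash
python3 plan.py .4494 -.2346 .006 71.6 4 100
```

```text
t 2.23 p [ 0.4478 -0.2357  0.0767] psi 71.22 tilt 0.48 F [ 0.  -0.  -0.8] w 0.0855 d [ 0.0016  0.0011 -0.0707] dpsi 0.4
[[0.0004, 0.0003, 0.0177, -0.1, 100], [0.0004, 0.0003, 0.0177, -0.1, 100], [0.0004, 0.0003, 0.0177, -0.1, 100], [0.0004, 0.0003, 0.0177, -0.1, 100]]
```

>>> {"api": "play_rows", "payload": {"motion": [[0.0005, 0.0005, 0.016, -0.1, 100], [0.0005, 0.0005, 0.016, -0.1, 100], [0.0005, 0, 0.014, -0.1, 100], [0.0005, 0, 0.01, -0.1, 100], [0, 0, 0.006, 0, 100], [0, 0, 0.001, 0, 100]]}}

```text
time: 2.98
ee_pos: [0.4488, -0.2331, 0.0087]
orientation: [-2.54, -1.835, 0.006]
force: [1.7, -0.1, 0.3]
gripper_width: 0.0856
```

```bash
python3 plan.py .4494 -.2346 .006 71.6 2 100
```

```text
t 2.98 p [ 0.4488 -0.2331  0.0087] psi 71.69 tilt 0.55 F [ 1.7 -0.1  0.3] w 0.0856 d [ 0.0006 -0.0015 -0.0027] dpsi -0.1
[[-0.0006, 0.0005, 0.0014, 0.0, 100], [-0.0006, 0.0005, 0.0014, 0.0, 100]]
```

>>> {"api": "play_rows", "payload": {"motion": [[-0.0005, 0.0005, 0.001, 0, 100], [-0.0005, 0, 0.001, 0, 70], [0, 0, 0, 0, 40], [0, 0, 0, 0, 20], [0, 0, 0, 0, 20], [0, 0, 0, 0, 20], [0, 0, 0, 0, 20], [0, 0, 0, 0, 20]], "grip_force": 40}}

```text
time: 3.98
ee_pos: [0.4497, -0.2349, 0.0078]
orientation: [-2.542, -1.835, 0.004]
force: [0.3, -0.8, -0.7]
gripper_width: 0.0393
```

```bash
python3 plan.py .4494 -.2346 .1 71.6 4 20;python3 - <<'E'
from h import *
cv2.imwrite('pics/s1.png',r.read_camera('scene')[150:350,220:480,::-1].repeat(3,0).repeat(3,1)[:600,:780])
E
```

```text
t 3.98 p [ 0.4497 -0.2349  0.0078] psi 71.67 tilt 0.39 F [ 0.3 -0.8 -0.7] w 0.0393 d [-0.0003  0.0003  0.0922] dpsi -0.1
[[0.0, -0.0001, -0.023, 0.0, 20], [0.0, -0.0001, -0.023, 0.0, 20], [0.0, -0.0001, -0.023, 0.0, 20], [0.0, -0.0001, -0.023, 0.0, 20]]
```

View pics/s1.png

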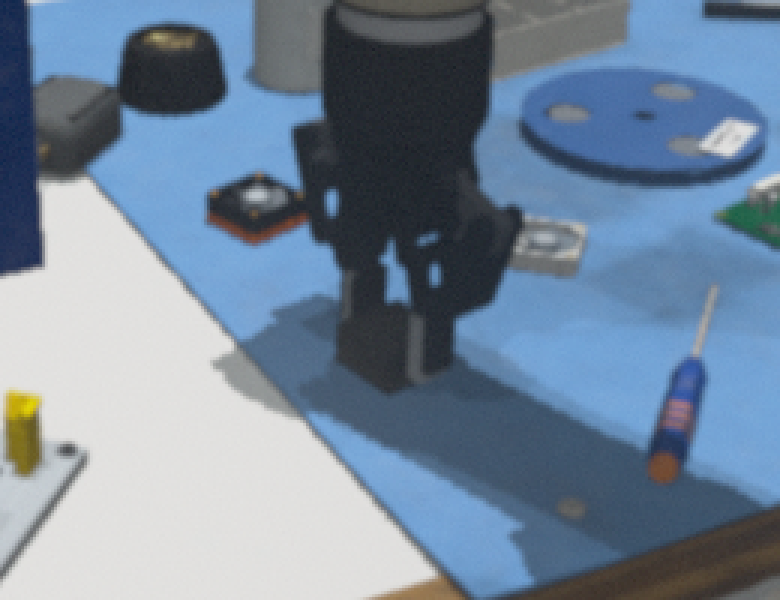

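The view shows the sink between the pads, with the fingertips just above the mat. I'll lift it.

>>> {"api": "play_rows", "payload": {"motion": [[0, 0, -0.01, 0, 20], [0, 0, -0.02, 0, 20], [0, 0, -0.025, 0, 20], [0, 0, -0.025, 0, 20], [0, 0, -0.01, 0, 20]]}}

```text
time: 4.65
ee_pos: [0.45, -0.2348, 0.1018]
orientation: [-2.541, -1.836, 0.005]
force: [-0.1, -0.4, -1.3]
gripper_width: 0.0393
```

```bash
python3 plan.py .5572 -.037 .1 105.7 9 20
```

```text
t 4.65 p [ 0.45   -0.2348  0.1018] psi 71.7 tilt 0.45 F [-0.1 -0.4 -1.3] w 0.0393 d [ 0.1072  0.1978 -0.0018] dpsi 34.0
[[0.0246, 0.0044, 0.0002, -3.8, 20], [0.0243, 0.006, 0.0002, -3.8, 20], [0.0238, 0.0076, 0.0002, -3.8, 20], [0.0233, 0.0092, 0.0002, -3.8, 20], [0.0226, 0.0107, 0.0002, -3.8, 20], [0.0219, 0.0121, 0.0002, -3.8, 20], [0.021, 0.0136, 0.0002, -3.8, 20], [0.0201, 0.0149, 0.0002, -3.8, 20], [0.019, 0.0162, 0.0002, -3.8, 20]]
```

>>> {"api": "play_rows", "payload": {"motion": [[0.0245, 0.0045, 0, -3.8, 20], [0.0245, 0.006, 0, -3.8, 20], [0.024, 0.0075, 0, -3.8, 20], [0.0235, 0.009, 0, -3.8, 20], [0.0225, 0.0105, 0, -3.8, 20], [0.022, 0.012, 0, -3.8, 20], [0.021, 0.0135, 0, -3.8, 20], [0.018, 0.0135, 0, -3.4, 20], [0.01, 0.008, 0, -2, 20], [0, 0, 0, 0, 20]]}}

```text
time: 5.9
ee_pos: [0.5523, -0.031, 0.1003]
orientation: [-1.88, -2.503, 0.0]
force: [0.1, -0.8, -0.4]
gripper_width: 0.0392
```

```bash
python3 plan.py .5572 -.037 .06 105.7 4 20
```

```text
t 5.9 p [ 0.5523 -0.031   0.1003] psi 106.18 tilt 0.63 F [ 0.1 -0.8 -0.4] w 0.0392 d [ 0.0049 -0.006  -0.0403] dpsi -0.5
[[-0.0018, 0.0007, 0.0101, 0.1, 20], [-0.0018, 0.0008, 0.0101, 0.1, 20], [-0.0018, 0.0008, 0.0101, 0.1, 20], [-0.0018, 0.0008, 0.0101, 0.1, 20]]
```

>>> {"api": "play_rows", "payload": {"motion": [[-0.002, 0.001, 0.01, 0.1, 20], [-0.002, 0.001, 0.01, 0.1, 20], [-0.002, 0.001, 0.01, 0.1, 20], [-0.001, 0, 0.008, 0.1, 20], [0, 0, 0, 0, 20]]}}

```text
time: 6.52
ee_pos: [0.5553, -0.0412, 0.0582]
orientation: [-1.896, -2.49, 0.007]
force: [-0.3, -0.5, -0.2]
gripper_width: 0.0391
```

```bash
python3 plan.py .5572 -.037 .0108 105.7 4 20;python3 - <<'E'
from h import *
S=r.read_camera('scene')[:,:,::-1].copy();T=r.read_camera('top')[:,:,::-1].copy()
O=[]
for n,im,c,h in(('top',T,(208,210),50),('scene',S,(200,292),60)):
    u,v=c
    O.append(cv2.resize(im[v-h:v+h,u-h:u+h],(400,400),interpolation=cv2.INTER_CUBIC))
cv2.imwrite('pics/s2.png',np.hstack(O))
E
```

```text
t 6.53 p [ 0.5553 -0.0412  0.0582] psi 105.42 tilt 0.75 F [-0.3 -0.5 -0.2] w 0.0391 d [ 0.0019  0.0042 -0.0474] dpsi 0.3
[[0.0009, 0.0007, 0.0119, -0.1, 20], [0.0009, 0.0007, 0.0119, -0.1, 20], [0.0009, 0.0008, 0.0119, -0.1, 20], [0.0009, 0.0008, 0.0119, -0.1, 20]]
```

View pics/s2.png

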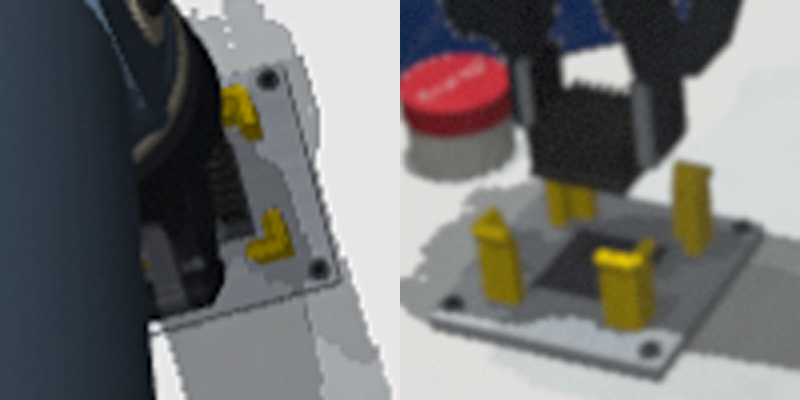

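The sink is held above the pocket. I'll centre it and then go down.

>>> {"api": "play_rows", "payload": {"motion": [[0.002, 0.002, 0.003, 0, 20], [0.001, 0.001, 0.004, 0, 20], [0, 0, 0, 0, 20]]}}

```text
time: 7.0
ee_pos: [0.5587, -0.0365, 0.0525]
orientation: [-1.896, -2.493, 0.003]
force: [-0.0, -0.0, -0.3]
gripper_width: 0.0393
```

```bash
python3 plan.py .5572 -.037 .0108 105.7 4 20
```

```text
t 7.0 p [ 0.5587 -0.0365  0.0525] psi 105.48 tilt 0.57 F [-0.  -0.  -0.3] w 0.0393 d [-0.0015 -0.0005 -0.0417] dpsi 0.2
[[-0.0, -0.0004, 0.0104, -0.1, 20], [-0.0, -0.0004, 0.0104, -0.1, 20], [-0.0, -0.0004, 0.0104, -0.1, 20], [-0.0, -0.0004, 0.0104, -0.1, 20]]
```

>>> {"api": "play_rows", "payload": {"motion": [[0, -0.0005, 0.009, -0.1, 20], [0, -0.0005, 0.009, -0.1, 20], [0, -0.0005, 0.009, 0, 20], [0, 0, 0.006, 0, 20], [0, 0, 0.002, 0, 20], [0, 0, 0.001, 0, 20]]}}

```text
time: 7.75
ee_pos: [0.5565, -0.0368, 0.0135]
orientation: [-1.891, -2.496, 0.004]
force: [0.3, 0.3, -0.4]
gripper_width: 0.0393
```

```bash
python3 plan.py .5572 -.037 .0108 105.7 4 20
```

```text
t 7.75 p [ 0.5565 -0.0368  0.0135] psi 105.69 tilt 0.62 F [ 0.3  0.3 -0.4] w 0.0393 d [ 0.0007 -0.0002 -0.0027] dpsi 0.0
[[-0.0001, 0.0002, 0.0007, -0.0, 20], [-0.0001, 0.0002, 0.0007, -0.0, 20], [-0.0001, 0.0002, 0.0007, -0.0, 20], [-0.0001, 0.0002, 0.0007, -0.0, 20]]
```

>>> {"api": "play_rows", "payload": {"motion": [[0, 0, 0.0015, 0, 20], [0, 0, 0.0015, 0, 20], [0, 0, 0.001, 0, 20], [0, 0, 0, 0, 20]]}}

```text
time: 8.25
ee_pos: [0.5571, -0.0367, 0.0117]
orientation: [-1.892, -2.497, 0.004]
force: [-0.1, 0.9, -0.7]
gripper_width: 0.0392
```

```bash
python3 plan.py .5572 -.037 .0108 105.7 4 20
```

```text
t 8.25 p [ 0.5571 -0.0367  0.0117] psi 105.69 tilt 0.52 F [-0.1  0.9 -0.7] w 0.0392 d [ 0.0001 -0.0003 -0.0009] dpsi 0.0
[[-0.0001, 0.0, 0.0002, -0.0, 20], [-0.0001, 0.0, 0.0002, -0.0, 20], [-0.0001, 0.0, 0.0002, -0.0, 20], [-0.0001, 0.0, 0.0002, -0.0, 20]]
```

>>> {"api": "play_rows", "payload": {"motion": [[0, 0, 0.002, 0, 20], [0, 0, 0.002, 0, 20], [0, 0, 0.001, 0, 20]]}}

```text
time: 8.62
ee_pos: [0.5573, -0.0367, 0.0112]
orientation: [-1.894, -2.499, 0.009]
force: [-2.4, 0.4, 3.3]
gripper_width: 0.0387
```

Contact shows as +3 N, so the sink is down. I'll open and retreat.

>>> {"api": "play_rows", "payload": {"motion": [[0, 0, 0, 0, 55], [0, 0, 0, 0, 70], [0, 0, 0, 0, 100], [0, 0, 0, 0, 100], [0, 0, 0, 0, 100], [0, 0, -0.015, 0, 100], [0, 0, -0.025, 0, 100], [0, 0, -0.03, 0, 100], [0, 0, -0.03, 0, 100], [-0.02, 0.0, -0.02, 0, 100]]}}

```text
time: 9.88
ee_pos: [0.5635, -0.0539, 0.1369]
orientation: [-1.887, -2.502, 0.007]
force: [0.8, -0.9, -0.6]
gripper_width: 0.0854
```

```bash
python3 plan.py .5 -.2 .12 90 6 100;
```

```text
t 9.88 p [ 0.5635 -0.0539  0.1369] psi 105.94 tilt 0.52 F [ 0.8 -0.9 -0.6] w 0.0854 d [-0.0635 -0.1461 -0.0169] dpsi -15.9
[[-0.0205, -0.0169, 0.0028, 2.7, 100], [-0.0213, -0.0159, 0.0028, 2.7, 100], [-0.022, -0.0149, 0.0028, 2.7, 100], [-0.0227, -0.0139, 0.0028, 2.7, 100], [-0.0233, -0.0128, 0.0028, 2.7, 100], [-0.0238, -0.0117, 0.0028, 2.7, 100]]
```

>>> {"api": "play_rows", "payload": {"motion": [[-0.0205, -0.017, 0, 2.7, 100], [-0.0215, -0.016, 0, 2.7, 100], [-0.022, -0.015, 0, 2.7, 100], [-0.0225, -0.014, 0, 2.7, 100], [-0.0235, -0.013, 0, 2.7, 100], [-0.024, -0.0115, 0, 2.7, 100]]}}

```text
time: 10.62
ee_pos: [0.5009, -0.2031, 0.1465]
orientation: [2.23, 2.207, 0.004]
force: [1.4, 0.4, -0.4]
gripper_width: 0.0855
```

```bash
python3 plan.py .5868 -.3183 .10 76.8 6 100; python3 - <<'E'
from meas import *
S=r.read_camera('scene')[:,:,::-1].copy();T=r.read_camera('top')[:,:,::-1].copy()
cv2.imwrite('pics/top3.png',T);cv2.imwrite('pics/scene3.png',S)
O=[]
for n,im,c,h in(('top',T,(208,210),40),('scene',S,(200,305),60)):
    u,v=c;O.append(cv2.resize(im[v-h:v+h,u-h:u+h],(400,400),interpolation=cv2.INTER_CUBIC))
cv2.imwrite('pics/s3.png',np.hstack(O))
E
```

```text
t 10.62 p [ 0.5009 -0.2031  0.1465] psi 89.41 tilt 0.27 F [ 1.4  0.4 -0.4] w 0.0855 d [ 0.0859 -0.1152 -0.0465] dpsi -12.6
[[-0.019, 0.0145, 0.0078, 2.1, 100], [-0.0185, 0.0152, 0.0078, 2.1, 100], [-0.0179, 0.0159, 0.0078, 2.1, 100], [-0.0173, 0.0165, 0.0078, 2.1, 100], [-0.0167, 0.0171, 0.0078, 2.1, 100], [-0.0161, 0.0178, 0.0078, 2.1, 100]]
```

View pics/s3.png

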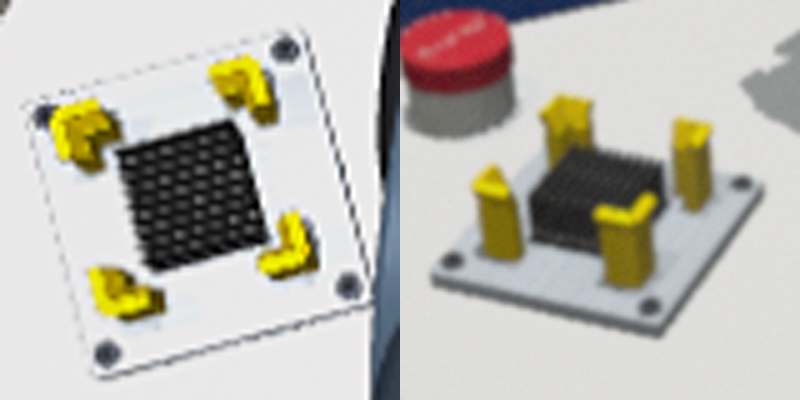

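The sink is flat and square in the pocket, with its top at about (195,195) in the crop. Now for the fan.

>>> {"api": "play_rows", "payload": {"motion": [[-0.019, 0.0145, 0.008, 2.1, 100], [-0.0185, 0.015, 0.008, 2.1, 100], [-0.018, 0.016, 0.008, 2.1, 100], [-0.0175, 0.0165, 0.008, 2.1, 100], [-0.0165, 0.017, 0.008, 2.1, 100], [-0.011, 0.013, 0.006, 1.6, 100], [0, 0, 0, 0, 100]]}}

```text
time: 11.6
ee_pos: [0.5894, -0.3098, 0.105]
orientation: [2.447, 1.96, 0.014]
force: [0.0, 0.2, -0.9]
gripper_width: 0.0855
```

```bash
python3 plan.py .5868 -.3185 .06 76.8 4 100
```

```text
t 11.6 p [ 0.5894 -0.3098  0.105 ] psi 77.4 tilt 0.64 F [ 0.   0.2 -0.9] w 0.0855 d [-0.0026 -0.0087 -0.045 ] dpsi -0.6
[[-0.0023, -0.0001, 0.0112, 0.1, 100], [-0.0023, -0.0001, 0.0112, 0.1, 100], [-0.0023, -0.0001, 0.0112, 0.1, 100], [-0.0023, -0.0001, 0.0112, 0.1, 100]]
```

>>> {"api": "play_rows", "payload": {"motion": [[-0.0025, 0, 0.011, 0.1, 100], [-0.0025, 0, 0.011, 0.1, 100], [-0.0025, 0, 0.011, 0.1, 100], [-0.001, 0, 0.01, 0.1, 100], [0, 0, 0, 0, 100]]}}

```text
time: 12.22
ee_pos: [0.5866, -0.3156, 0.0591]
orientation: [2.453, 1.957, 0.014]
force: [-0.1, 0.4, -0.4]
gripper_width: 0.0854
```

```bash
python3 plan.py .5868 -.3185 .006 76.8 5 100
```

```text
t 12.22 p [ 0.5866 -0.3156  0.0591] psi 77.17 tilt 0.56 F [-0.1  0.4 -0.4] w 0.0854 d [ 0.0002 -0.0029 -0.0531] dpsi -0.4
[[-0.0006, 0.0002, 0.0106, 0.1, 100], [-0.0006, 0.0002, 0.0106, 0.1, 100], [-0.0006, 0.0002, 0.0106, 0.1, 100], [-0.0006, 0.0002, 0.0106, 0.1, 100], [-0.0006, 0.0002, 0.0106, 0.1, 100]]
```

>>> {"api": "play_rows", "payload": {"motion": [[-0.001, 0, 0.011, 0.1, 100], [-0.001, 0, 0.011, 0.1, 100], [-0.001, 0, 0.011, 0.1, 100], [0, 0, 0.01, 0, 100], [0, 0, 0.007, 0, 100], [0, 0, 0.002, 0, 100]]}}

```text
time: 12.98
ee_pos: [0.5867, -0.3185, 0.0035]
orientation: [2.458, 1.95, 0.015]
force: [-0.3, 0.7, 0.1]
gripper_width: 0.0854
```

```bash
python3 plan.py .5868 -.3185 .006 76.8 2 100
```

```text
t 12.97 p [ 0.5867 -0.3185  0.0035] psi 76.86 tilt 0.58 F [-0.3  0.7  0.1] w 0.0854 d [0.0001 0.     0.0025] dpsi -0.1
[[0.0, 0.0, -0.0012, 0.0, 100], [0.0, 0.0, -0.0012, 0.0, 100]]
```

Raise 4 mm, then close.

>>> {"api": "play_rows", "payload": {"motion": [[0, 0, -0.003, 0, 100], [0, 0, -0.001, 0, 70], [0, 0, 0, 0, 40], [0, 0, 0, 0, 20], [0, 0, 0, 0, 20], [0, 0, 0, 0, 20], [0, 0, 0, 0, 20], [0, 0, 0, 0, 20]], "grip_force": 30}}

```text
time: 13.98
ee_pos: [0.5875, -0.3188, 0.009]
orientation: [2.456, 1.949, 0.016]
force: [-0.6, 0.8, 0.8]
gripper_width: 0.0395
```

```bash
python3 plan.py .5868 -.3185 .13 76.8 5 20
```

```text
t 13.97 p [ 0.5875 -0.3188  0.009 ] psi 76.86 tilt 0.68 F [-0.6  0.8  0.8] w 0.0395 d [-0.0007  0.0003  0.121 ] dpsi -0.1
[[0.0, -0.0001, -0.0242, 0.0, 20], [0.0, -0.0001, -0.0242, 0.0, 20], [0.0, -0.0001, -0.0242, 0.0, 20], [0.0, -0.0001, -0.0242, 0.0, 20], [0.0, -0.0001, -0.0242, 0.0, 20]]
```

>>> {"api": "play_rows", "payload": {"motion": [[0, 0, -0.01, 0, 20], [0, 0, -0.022, 0, 20], [0, 0, -0.025, 0, 20], [0, 0, -0.025, 0, 20], [0, 0, -0.02, 0, 20], [0, 0, -0.005, 0, 20]]}}

```text
time: 14.72
ee_pos: [0.5873, -0.3192, 0.1258]
orientation: [2.453, 1.947, 0.019]
force: [0.4, -0.5, -1.1]
gripper_width: 0.039
```

```bash
python3 plan.py .51 -.2 .12 90 6 20;python3 - <<'E'
from h import *
S=r.read_camera('scene')[:,:,::-1].copy()
cv2.imwrite('pics/s4.png',cv2.resize(S[100:300,200:460],(780,600)))
E
```

```text
t 14.72 p [ 0.5873 -0.3192  0.1258] psi 76.87 tilt 0.91 F [ 0.4 -0.5 -1.1] w 0.039 d [-0.0773  0.1192 -0.0058] dpsi 13.1
[[0.0164, -0.0171, 0.001, -2.2, 20], [0.0171, -0.0164, 0.001, -2.2, 20], [0.0177, -0.0158, 0.001, -2.2, 20], [0.0183, -0.0151, 0.001, -2.2, 20], [0.0188, -0.0144, 0.001, -2.2, 20], [0.0194, -0.0136, 0.001, -2.2, 20]]
```

View pics/s4.png

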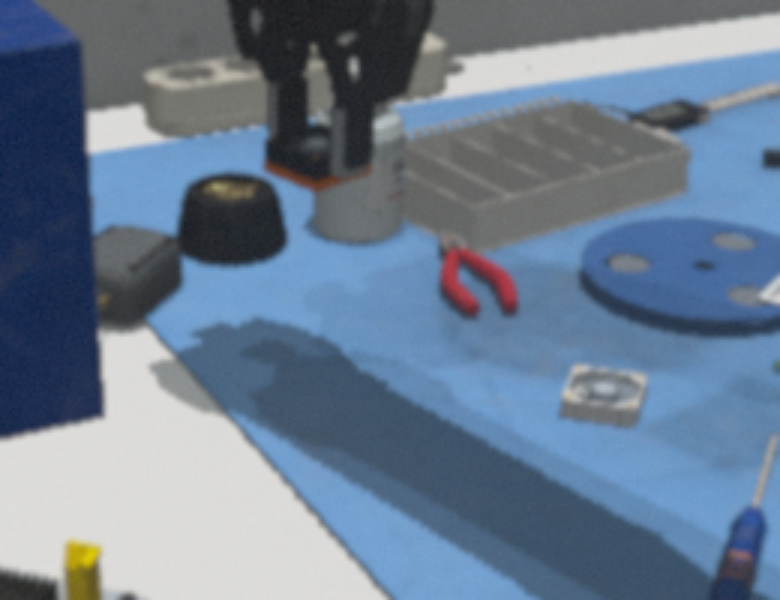

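The view shows the fan, with its orange spacer underneath, held level. The grey fan is untouched. I'll carry the fan to the nest by a detour clear of the cabinet.

>>> {"api": "play_rows", "payload": {"motion": [[0.0165, -0.017, 0.001, -2.2, 20], [0.017, -0.0165, 0.001, -2.2, 20], [0.0175, -0.016, 0.001, -2.2, 20], [0.0185, -0.015, 0.001, -2.2, 20], [0.019, -0.0145, 0.001, -2.2, 20], [0.0195, -0.0135, 0.001, -2.2, 20]]}}

```text
time: 15.52
ee_pos: [0.5042, -0.1972, 0.1138]
orientation: [2.212, 2.225, 0.012]
force: [0.1, -0.1, 0.3]
gripper_width: 0.039
```

```bash
python3 plan.py .5573 -.0369 .11 105.7 7 20
```

```text
t 15.53 p [ 0.5042 -0.1972  0.1138] psi 90.34 tilt 0.48 F [ 0.1 -0.1  0.3] w 0.039 d [ 0.0531  0.1603 -0.0038] dpsi 15.4
[[0.0229, 0.0077, 0.0005, -2.2, 20], [0.0225, 0.0086, 0.0005, -2.2, 20], [0.0222, 0.0094, 0.0005, -2.2, 20], [0.0218, 0.0103, 0.0005, -2.2, 20], [0.0214, 0.0111, 0.0005, -2.2, 20], [0.021, 0.0119, 0.0005, -2.2, 20], [0.0205, 0.0127, 0.0005, -2.2, 20]]
```

>>> {"api": "play_rows", "payload": {"motion": [[0.023, 0.0075, 0, -2.2, 20], [0.0225, 0.0085, 0, -2.2, 20], [0.022, 0.0095, 0, -2.2, 20], [0.022, 0.0105, 0, -2.2, 20], [0.0215, 0.011, 0, -2.2, 20], [0.017, 0.01, 0, -1.8, 20], [0.012, 0.008, 0, -1.4, 20], [0.004, 0.003, 0, -0.5, 20], [0, 0, 0, 0, 20]]}}

```text
time: 16.65
ee_pos: [0.5603, -0.0321, 0.1138]
orientation: [1.884, 2.509, 0.015]
force: [-0.0, -0.4, 0.5]
gripper_width: 0.0394
```

```bash
python3 plan.py .5573 -.0369 .065 105.7 4 20
```

```text
t 16.65 p [ 0.5603 -0.0321  0.1138] psi 106.22 tilt 0.6 F [-0.  -0.4  0.5] w 0.0394 d [-0.003  -0.0048 -0.0488] dpsi -0.5
[[-0.0009, -0.0011, 0.0122, 0.1, 20], [-0.0009, -0.0011, 0.0122, 0.1, 20], [-0.0009, -0.0011, 0.0122, 0.1, 20], [-0.0009, -0.0011, 0.0122, 0.1, 20]]
```

>>> {"api": "play_rows", "payload": {"motion": [[-0.001, -0.001, 0.012, 0.1, 20], [-0.001, -0.001, 0.012, 0.1, 20], [-0.001, -0.001, 0.012, 0.1, 20], [0, 0, 0.009, 0, 20], [0, 0, 0, 0, 20]]}}

```text
time: 17.27
ee_pos: [0.5569, -0.0393, 0.0642]
orientation: [1.898, 2.501, 0.01]
force: [0.1, 0.2, 0.5]
gripper_width: 0.0392
```

```bash
python3 plan.py .5573 -.0369 .034 105.7 4 20;python3 - <<'E'
from h import *
S=r.read_camera('scene')[:,:,::-1].copy();T=r.read_camera('top')[:,:,::-1].copy()
O=[]
for n,im,c,h in(('top',T,(208,210),50),('scene',S,(200,292),60)):
    u,v=c;O.append(cv2.resize(im[v-h:v+h,u-h:u+h],(400,400),interpolation=cv2.INTER_CUBIC))
cv2.imwrite('pics/s5.png',np.hstack(O))
E
```

```text
t 17.27 p [ 0.5569 -0.0393  0.0642] psi 105.62 tilt 0.38 F [0.1 0.2 0.5] w 0.0392 d [ 0.0004  0.0024 -0.0302] dpsi 0.1
[[0.0005, 0.0003, 0.0076, -0.0, 20], [0.0005, 0.0003, 0.0076, -0.0, 20], [0.0005, 0.0003, 0.0076, -0.0, 20], [0.0005, 0.0003, 0.0076, -0.0, 20]]
```

View pics/s5.png

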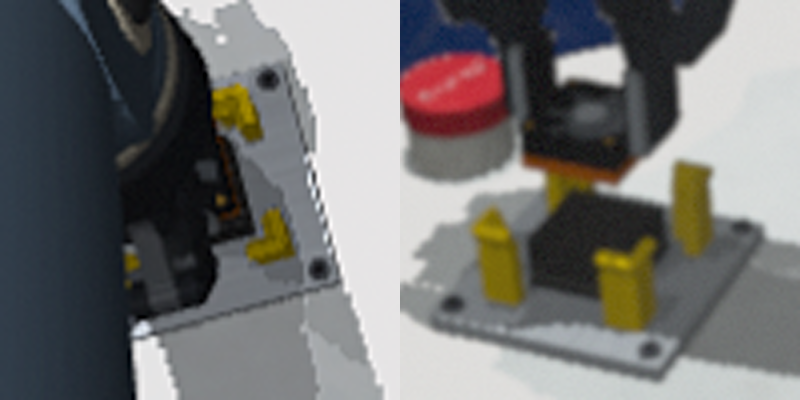

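The fan is above the sink and level. I'll go down.

>>> {"api": "play_rows", "payload": {"motion": [[0.0015, 0.0005, 0.006, 0, 20], [0.0005, 0, 0.006, 0, 20], [0, 0, 0.006, 0, 20], [0, 0, 0.003, 0, 20], [0, 0, 0.001, 0, 20]]}}

```text
time: 18.0
ee_pos: [0.5585, -0.0365, 0.0425]
orientation: [1.895, 2.499, 0.013]
force: [0.3, -0.2, -0.1]
gripper_width: 0.0394
```

```bash
python3 plan.py .5573 -.0369 .034 105.7 4 20
```

```text
t 18.0 p [ 0.5585 -0.0365  0.0425] psi 105.65 tilt 0.57 F [ 0.3 -0.2 -0.1] w 0.0394 d [-0.0012 -0.0004 -0.0085] dpsi 0.0
[[-0.0, -0.0003, 0.0021, -0.0, 20], [-0.0, -0.0003, 0.0021, -0.0, 20], [-0.0, -0.0003, 0.0021, -0.0, 20], [-0.0, -0.0003, 0.0021, -0.0, 20]]
```

>>> {"api": "play_rows", "payload": {"motion": [[0, -0.0005, 0.003, 0, 20], [0, -0.0005, 0.003, 0, 20], [0, 0, 0.002, 0, 20], [0, 0, 0.001, 0, 20], [0, 0, 0.001, 0, 20]]}}

```text
time: 18.62
ee_pos: [0.5578, -0.0368, 0.0342]
orientation: [1.895, 2.498, 0.011]
force: [-4.5, 0.0, 9.7]
gripper_width: 0.0391
```

```bash
python3 plan.py .5573 -.0369 .034 105.7 4 20
```

```text
t 18.62 p [ 0.5578 -0.0368  0.0342] psi 105.63 tilt 0.55 F [-4.5  0.   9.7] w 0.0391 d [-0.0005 -0.0001 -0.0002] dpsi 0.1
[[0.0, -0.0001, 0.0, -0.0, 20], [0.0, -0.0001, 0.0, -0.0, 20], [0.0, -0.0001, 0.0, -0.0, 20], [0.0, -0.0001, 0.0, -0.0, 20]]
```

>>> {"api": "play_rows", "payload": {"motion": [[0, 0, 0, 0, 20], [0, 0, 0, 0, 55], [0, 0, 0, 0, 70], [0, 0, 0, 0, 100], [0, 0, 0, 0, 100], [0, 0, -0.003, 0, 100], [0, 0, -0.015, 0, 100], [0, 0, -0.025, 0, 100], [0, 0, -0.03, 0, 100], [0, 0, -0.02, 0, 100]]}}

```text
time: 19.88
ee_pos: [0.5567, -0.0367, 0.1316]
orientation: [1.895, 2.499, 0.012]
force: [0.3, -0.2, -1.1]
gripper_width: 0.0851
```

```bash
python3 plan.py .5 -.2 .14 90 6 100
```

```text
t 19.88 p [ 0.5567 -0.0367  0.1316] psi 105.67 tilt 0.52 F [ 0.3 -0.2 -1.1] w 0.0851 d [-0.0567 -0.1633  0.0084] dpsi -15.7
[[-0.0237, -0.0165, -0.0014, 2.6, 100], [-0.0244, -0.0154, -0.0014, 2.6, 100], [-0.0251, -0.0142, -0.0014, 2.6, 100], [-0.0257, -0.0131, -0.0014, 2.6, 100], [-0.0262, -0.0119, -0.0014, 2.6, 100], [-0.0268, -0.0107, -0.0014, 2.6, 100]]
```

>>> {"api": "play_rows", "payload": {"motion": [[-0.0235, -0.0165, -0.001, 2.6, 100], [-0.0245, -0.0155, -0.001, 2.6, 100], [-0.025, -0.014, -0.001, 2.6, 100], [-0.0255, -0.013, -0.001, 2.6, 100], [-0.026, -0.012, -0.001, 2.6, 100], [-0.02, -0.008, 0, 2, 100], [0, 0, 0, 0, 100]]}}

```text
time: 20.75
ee_pos: [0.5041, -0.1958, 0.1458]
orientation: [2.203, 2.217, 0.026]
force: [0.9, 0.0, 0.1]
gripper_width: 0.0858
```

```bash
python3 - <<'E'
from h import *
S=r.read_camera('scene')[:,:,::-1].copy();T=r.read_camera('top')[:,:,::-1].copy()
O=[]
for n,im,c,h in(('top',T,(208,210),40),('scene',S,(200,305),50)):
    u,v=c;O.append(cv2.resize(im[v-h:v+h,u-h:u+h],(400,400),interpolation=cv2.INTER_CUBIC))
cv2.imwrite('pics/s6.png',np.hstack(O)); print(r.sense()['time'])
E
```

```text
20.85
```

View pics/s6.png

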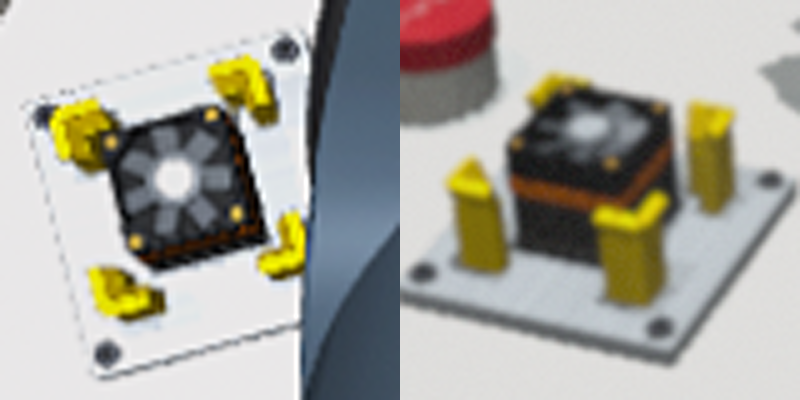

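The fan sits flush on the sink, with its screws at crop positions (111,143), (212,116), (237,213) and (136,242). A quick numeric check comes before handing in.

```bash
python3 - <<'E'
from h import *
def q(L,z):
    P=plane('top',np.array(L)/5-.4+[168,170],z)[:,:2];e=P[[1,2]]-P[[0,3]]
    print(P.mean(0).round(4),np.degrees(np.arctan2(e[:,1],e[:,0])).round(1)%90)
q([(111,143),(212,116),(237,213),(136,242)],.048)   # fan screws
q([(118,148),(237,118),(270,243),(152,272)],.024)   # mixed heights sink corners
E
```

```text
[ 0.5573 -0.0375] [15.1 16.2]
[ 0.5561 -0.0392] [14.3 14. ]
```

```bash
python3 -c "
from bench import r
print(r.sign_off())"
```

```text
the job is handed in; nothing more can be done
None
```

I set the heat sink in the nest pocket with its fins up and let go of it. I then set the black fan on top of it, spacer down, backed the arm away and handed the job in at about 21 s.

- **Fan:** by its screws in the last top picture it is centred at (0.5573, -0.0375) and turned about 15.6°. The nest measured (0.557, -0.037) at 15.7°, so they agree within about 1 mm. In the last scene picture it sits flush on the heat sink.
- **Heat sink:** the picture taken after I let go showed it flat and square between the guides. My numeric check from its corners disagreed slightly, at about 2 mm and 1.5° off the nest. I put this down to reading corners at mixed heights and did not re-measure it.
- **Forces:** the highest I saw was about 10 N upward, when the fan touched down.
- **Grey fan:** I never touched it. I last saw it in place just after lifting the black fan, and did not check it again at the end.

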